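# Pack the tweezer case, seat the melamine cover on the teal crate and pin it

## Task

Pack away the first-aid crate: lay the orange tweezer case inside the teal crate, then set the white melamine cover on its rim, lowered gently and not dropped, with its hole over the hole in the crate's yellow corner post so that it sits seated and level. Last, take the red-handled pin out of the wooden candlestick and push it down through the cover into the post until its collar lies on the cover. Leave everything else on the table standing where it is.

Things in the scene. Friction and masses are not known exactly. Their poses are not given: they have to be found in the camera images.
- crate: Open teal crate, fixed, 180 x 180 mm outside, 85 mm high, walls and floor 6 mm (168 x 168 mm inside). Origin: centre of its underside, z up; the rim is at z = 85 mm. In its +x +y corner stands a yellow 36 mm square post, centred at x = y = 66 mm, top at z = 82 mm.
- crate_hole (a point): Mouth of the round hole, 13 mm in diameter and 62 mm deep, in the top of the crate's corner post; at (66, 66, 82) mm in the crate's frame.
- cover: Loose white melamine cover, 190 x 190 x 10 mm, 0.35 kg. Origin: centre of the panel's underside, z up. Below it 4 cleats (80 mm long, 6 wide, 10 deep) along the middles of the sides, outer faces 81 mm from the centre, drop inside the crate with 3 mm play. On top a dark grip bar, 90 (x) x 22 (y) x 34 mm, top at z = 44 mm. Seats in 4 turns; the holes meet only with its x axis along the crate's.
- cover_hole (a point): Centre of the cover's 24 mm through hole, at (66, 66, 10) mm in the cover's frame, on its top face.
- candlestick: Short wooden candlestick-shaped ornament fixed to the table, foot 76 mm across, 75 mm high, top 42 mm across. Origin: centre of its underside. The pin stands in the socket in its top.
- pin: Closing pin, 70 g: steel shaft 9 mm thick, 60 mm long, foot tapered (z = -60 to 0 mm), collar 36 mm across (z = 0 to 6), red square grip 24 x 24 x 40 mm (z = 6 to 46). Origin: on the axis at the collar's underside, z up; x, y square to the grip's faces. Starts upright in the candlestick, its collar on the top.
- tweezer_case: Orange plastic tweezer case lying flat, 130 (x) x 38 (y) x 24 mm (z), 60 g. Origin: centre of its underside.
- first_aid_box: Bystander: green plastic first-aid box with a clip latch, 85 (x) x 170 (y) x 70 mm. Origin: centre of its underside.
- plate: Bystander: white enamel plate, 150 mm across, 20 mm high. Origin: centre of its underside.
- bottle: Bystander: amber bottle, 52 mm across, 120 mm high. Origin: centre of its underside.
- mug: Bystander: blue enamel beaker, 72 mm across, 80 mm high. Origin: centre of its underside.
- polish_tin: Bystander: round shoe-polish tin, 78 mm across, 28 mm high. Origin: centre of its underside.
- glue_bottle: Bystander: slim white bottle with a red cap, 40 mm across, 140 mm high. Origin: centre of its underside.
- shoe_brush: Bystander: shoe brush lying along x, 160 x 50 x 42 mm. Origin: centre of its underside.
- shoe: Bystander: blue sports shoe, 270 (x) x 88 (y) x 98 mm. Origin: centre of its sole.
Mind the look-alikes: they are no part of the job. Several things have the shape of the pin; the one meant has the colours described above.

How it is judged:
By the outcome, as a careful person would: the job done as asked, in the order asked, and still so for the second after the job is handed in, with the robot touching nothing.
It also fails if it takes over 72 s, if anything falls off the work surface, if the arm or the gripper's body presses on something with over 40 N, if the wrist force passes 120 N, or if a joint passes its speed limit or range.

## Robot

A 6-joint arm with a two-finger parallel gripper is mounted at the origin on the work surface. World frame = base frame: x ahead of the robot, y to its left, z up, the work surface at z = 0. Lengths are in m, angles in rad, forces in N, time in s.
With the tool pointing down it reaches from about 0.375 to 0.75 m from the base axis. Payload 9 kg.
Tool frame: the origin (TCP) lies between the finger pads; the fingertips stand tips_ahead ahead of it and the grasp point (between the pads) is the TCP (tips_ahead is the distance from the TCP to the fingertips, in m); z points along the fingers, y is the line along which they close (so a half turn about z gives the same grasp; the last joint's range is limited). The gripper opens to 85 mm and grips with 20 to 120 N. Pads are 22 mm wide; open, the fingers measure 114 mm over their backs; the gripper's body (76 mm by 85 mm) begins 54 mm behind the grasp point. The pads swing forward as they close: fully open they stand 13 mm farther back than shut.
Start: joints at [0.941, 0.104, 0.097, 1.564, 0, 1.353], TCP at [0.24, 0.55, 0.25] pointing down, gripper open.
Joint ranges: [-2.99, 2.99], [-0.84, 1.86], [-1.1, 1.16], [-1.84, 2.11], [-1.51, 1.56], [-3.14, 3.14]. Speed limits (rad/s): [2.22, 2.22, 2.57, 3.14, 3.14, 3.14].

## Interface

Orientations are given as a rotation vector (axis times angle).
In Python, from bench import get_state, get_image, sign_off, tips_ahead gives the robot as it stands. The module is installed in compiled form; this text tells all that it offers.
- The arm moves only by the tool send_rows, never from a script. Its argument "moves" is a list that holds one entry, the list of rows, each a list of 5 numbers: the shift along the tool's x, y, z in cm, then the turn about the tool's z in degrees, then the closure, from 0 (fully open) to 1 (shut). In form: [[[x, y, z, turn, hand], ...]]. A call has 1 to 10 rows; each row is the pose to reach, as a shift and turn from the pose commanded when the call began, along the tool's axes at that moment; what a row does not reach only later rows make up. A row lasts 1/8 s, in which the tool goes at most 62.5 mm and 10.7 degrees, less where a joint would pass 70% of its speed; a pose out of reach is approached as far as the arm can. A call with a gripper value outside its range is refused whole. The fingers move at their own pace and stop on an object; "squeeze" is the grip in N (left out, the last holds). Time passes only in rows, so rows that repeat a pose let the fingers close. It gives the time, the measured TCP pose, the force, the opening and the grip force at its end, in the units of the state.
- get_state(): the state, without advancing time (a new reading comes with each control period).
- get_image(name): name is "scene" or "top" or "wrist"; returns a dict with "color" (480x640x3 uint8, red, green, blue), "mtx" (3x3 intrinsics, pixels), "R" (3x3) and "t" (3): a world point X has camera coordinates R X + t; the wrist camera has in their place "tool_from_camera" (4x4, takes a point from camera to tool coordinates, whose origin is the TCP and whose axes are the flange's). Camera axes: x right, y down, z forward; pixel columns grow to the right and rows downward; lengths in m; the calibration is good to about 2 mm. A picture is of the moment at which its call begins: read the wrist's pose just before it. There is no depth.
- sign_off(): hands the job in; it is judged then, once.
The state is a dict: "clock": time; "joints": joint angles; "joint_vel": joint speeds; "effort": joint torques, N m; "eef_pos": TCP position; "tool_rot": TCP orientation; "contact_force": force on the tool from outside, world axes, zero at the start; "torque": the same for the moment, N m; "gripper_width": finger opening in m; "grasp_force": force on a finger pad.
Only numpy, scipy, OpenCV 4.12 (cv2) and the standard library are available. Lean on these libraries where they do the work, as an engineer would, in place of code of your own. Each camera call takes 0.05 s, during which the arm holds its last target. There are 200 camera calls.

## Working session

There is one attempt and no reset: what is moved stays moved. The work goes in short steps, Python scripts to look and compute and a tool call to move; the robot and the scene stay as the last step left them, time stands still between calls to the robot, and variables do not carry over. Pictures are saved under pics/ and viewed, at most 10 in all, crops included, and the job is handed in when it is done.

Besides the shell and the picture viewer there is one more tool, called as name(argument=value, ...), one argument or row to a line, values as JSON. send_rows: Moves the arm, as the interface text tells. Its arguments: {"type":"object","properties":{"moves":{"type":"array"},"squeeze":{"type":"number"}},"required":["moves"]}

```bash
mkdir -p pics; python3 - <<'E'
from bench import *
import bench,cv2,numpy as np
s=get_state();print({k:np.round(v,3) for k,v in s.items()})
print(tips_ahead)
for n in("scene","top"):
    g=get_image(n);cv2.imwrite(f"pics/{n}0.png",g["color"][:,:,::-1]);print(n,g["mtx"],g["R"],g["t"])
g=get_image("wrist");print(g["tool_from_camera"],g["mtx"])
E
```

```text
{'clock': np.float64(0.0), 'joints': array([ 0.941,  0.105,  0.096,  1.564, -0.   ,  1.353]), 'joint_vel': array([ 0.002, -0.001, -0.001, -0.002,  0.   ,  0.   ]), 'effort': array([-1.0000e-03, -5.5693e+01,  5.0365e+01,  1.7000e-02, -0.0000e+00,
       -0.0000e+00]), 'eef_pos': array([0.24 , 0.55 , 0.249]), 'tool_rot': array([-6.420e-01, -3.075e+00,  2.000e-03]), 'contact_force': array([-0.409, -0.286, -1.049]), 'torque': array([-0.063,  0.034, -0.028]), 'grasp_force': np.float64(0.0), 'gripper_width': np.float64(0.085)}
0.019
scene [[612.457116     0.         302.13366113]
 [  0.         612.457116   237.01425066]
 [  0.           0.           1.        ]] [[-0.79415119  0.60766492  0.00819931]
 [ 0.38748381  0.51670024 -0.76346392]
 [-0.46816682 -0.60312868 -0.64579843]] [ 0.43221006 -0.1419221   1.88587181]
top [[477.62988906   0.         318.31884308]
 [  0.         477.62988906 234.90885776]
 [  0.           0.           1.        ]] [[ 1.82827997e-02 -9.99823783e-01  4.25935026e-03]
 [-9.83916580e-01 -1.87486928e-02 -1.77641913e-01]
 [ 1.77690467e-01 -9.43053828e-04 -9.84085976e-01]] [-0.03055592  0.55106803  1.39200364]
[[ 1.78086803e-04 -9.57835815e-01 -2.87316063e-01  7.27148320e-02]
 [ 9.99999835e-01  1.36754894e-05  5.74238343e-04 -4.09825034e-04]
 [-5.46096863e-04 -2.87316118e-01  9.57835659e-01 -1.24890902e-01]
 [ 0.00000000e+00  0.00000000e+00  0.00000000e+00  1.00000000e+00]] [[356.66674021   0.         321.95266112]
 [  0.         356.66674021 245.32015092]
 [  0.           0.           1.        ]]
```

View pics/scene0.png

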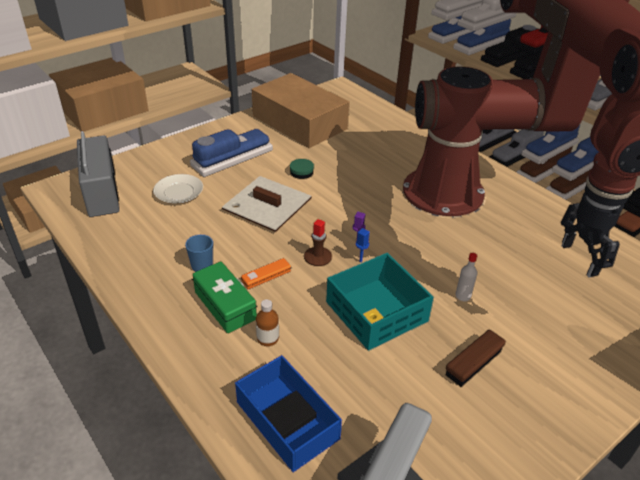

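View pics/top0.png

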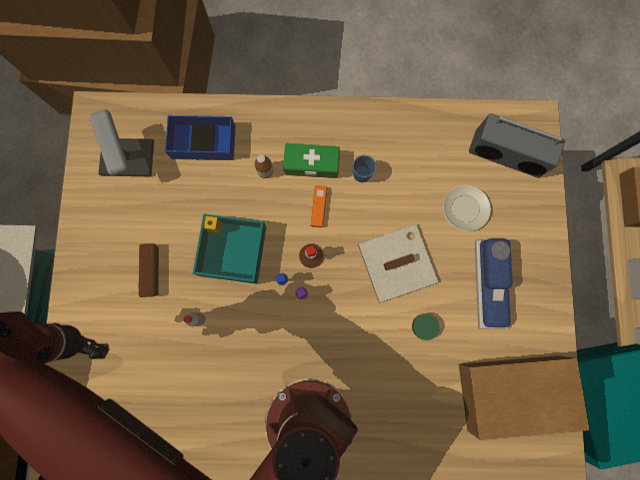

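The scene shows the red pin at about (319,235) and the crate at (380,300). The case is at (267,272) and the cover at (267,202). In the top view, the crate is at (230,248) with its yellow post at (211,223). The case is at (319,206), the red pin at (311,252), and the cover at (398,264) with its hole at (410,236).

```bash
cat > h.py <<'E'
import numpy as np,cv2
from bench import *
from scipy.spatial.transform import Rotation as Rn
def cam(n):
    s=get_state(); g=get_image(n); K=g["mtx"]
    if n=="wrist":
        T=np.eye(4);T[:3,:3]=Rn.from_rotvec(s["tool_rot"]).as_matrix();T[:3,3]=s["eef_pos"]
        W=T@g["tool_from_camera"]; R=W[:3,:3].T; t=-R@W[:3,3]
    else: R,t=g["R"],g["t"]
    return dict(img=g["color"],hsv=cv2.cvtColor(g["color"],cv2.COLOR_RGB2HSV),K=K,R=R,t=t)
def ray(c,p):
    p=np.atleast_2d(p).astype(float); d=np.c_[p,np.ones(len(p))]@np.linalg.inv(c["K"]).T@c["R"]
    return -c["R"].T@c["t"],d
def plane(c,p,z):
    o,d=ray(c,p); return o+d*((z-o[2])/d[:,2])[:,None]
def tri(c1,p1,c2,p2):
    P=[c["K"]@np.c_[c["R"],c["t"]] for c in(c1,c2)]
    X=cv2.triangulatePoints(P[0],P[1],np.float64(p1).reshape(2,1),np.float64(p2).reshape(2,1)).ravel()
    return X[:3]/X[3]
def proj(c,X):
    q=c["K"]@(c["R"]@np.array(X)+c["t"]); return q[:2]/q[2]
def blobs(c,lo,hi,amin=30,roi=None):
    m=cv2.inRange(c["hsv"],np.array(lo),np.array(hi))
    if roi: k=np.zeros_like(m);k[roi[1]:roi[3],roi[0]:roi[2]]=1;m=m*k
    cs,_=cv2.findContours(m,cv2.RETR_EXTERNAL,cv2.CHAIN_APPROX_NONE)
    return sorted([x for x in cs if cv2.contourArea(x)>=amin],key=cv2.contourArea,reverse=True)
def cen(k):
    m=cv2.moments(k);return np.array([m["m10"],m["m01"]])/m["m00"]
def go(X,yaw=None):
    """shift (cm, tool axes) and turn (deg) to world TCP X, with tool y at yaw deg (mod 180)"""
    s=get_state();R=Rn.from_rotvec(s["tool_rot"]).as_matrix()
    d=R.T@(np.array(X)-s["eef_pos"])*100
    ty=np.degrees(np.arctan2(R[1,1],R[0,1])); tn=None
    if yaw is not None: tn=-((yaw-ty+90)%180-90)   # tool z down: sign flips
    print("tcp",s["eef_pos"].round(4),"toolx",R[:,0].round(3),"tooly yaw",ty.round(1),"shift",d.round(2),"turn",tn,"j6",s["joints"][5].round(2))
E
python3 - <<'E'
from h import *
a,b=cam("top"),cam("scene")
def show(n,lo,hi,ra,rb,z):
    A=blobs(a,lo,hi,20,ra);B=blobs(b,lo,hi,20,rb)
    print(n,[(cen(k).round(1),cv2.contourArea(k)) for k in A[:3]],[(cen(k).round(1),cv2.contourArea(k)) for k in B[:3]])
    if A and B:
        print("  tri",tri(a,cen(A[0]),b,cen(B[0])).round(4)); box=cv2.boxPoints(cv2.minAreaRect(A[0]))
        P=plane(a,box,z);print("  plane",P.round(4).tolist(),P.mean(0).round(4))
        e=[P[1]-P[0],P[2]-P[1]]; print("  edges",[(np.linalg.norm(v).round(4),np.degrees(np.arctan2(v[1],v[0])).round(1)) for v in e])
show("case",(3,160,120),(16,255,255),(290,170,350,240),(230,250,300,295),.024)
show("pin",(0,170,120),(6,255,255),(290,230,335,275),(300,215,335,245),.121)
show("crate",(80,100,40),(95,255,255),(180,200,280,300),(310,245,440,350),.085)
show("post",(20,160,140),(32,255,255),(190,205,230,240),(350,295,395,330),.082)
show("cover",(0,0,130),(30,70,255),(350,215,445,310),(215,170,320,235),.020)
show("bar",(0,70,20),(20,255,110),(375,245,425,280),(245,180,290,210),.054)
E
```

```text
case [(array([318.3, 205.8]), 431.5)] [(array([266. , 272.9]), 664.5)]
  tri [ 0.6499 -0.0175  0.0107]
  plane [[0.5859, 0.0053, 0.024], [0.7148, -0.006, 0.024], [0.7113, -0.0428, 0.024], [0.5825, -0.031, 0.024]] [ 0.6486 -0.0186  0.024 ]
  edges [(np.float64(0.1294), np.float64(-5.0)), (np.float64(0.037), np.float64(-95.4))]
pin [(array([310.3, 250. ]), 53.5)] [(array([318.8, 226.8]), 121.5)]
  tri [0.4955 0.0038 0.103 ]
  plane [[0.502, 0.0168, 0.121], [0.5096, -0.0044, 0.121], [0.4873, -0.0123, 0.121], [0.4797, 0.0089, 0.121]] [0.4947 0.0023 0.121 ]
  edges [(np.float64(0.0226), np.float64(-70.3)), (np.float64(0.0237), np.float64(-160.6))]
crate [(array([228. , 248.1]), 3642.0)] [(array([378.3, 300. ]), 6358.5)]
  tri [0.507  0.2512 0.0436]
  plane [[0.4233, 0.3422, 0.085], [0.6058, 0.3275, 0.085], [0.5821, 0.1444, 0.085], [0.4007, 0.1633, 0.085]] [0.503  0.2444 0.085 ]
  edges [(np.float64(0.1831), np.float64(-4.6)), (np.float64(0.1846), np.float64(-97.4))]
post [(array([210.2, 222.4]), 111.5)] [(array([372.9, 315.5]), 127.0)]
  tri [0.5765 0.3022 0.0794]
  plane [[0.5616, 0.3185
[... 161 characters left out ...]
float64(0.0329), np.float64(-98.5))]
cover [(array([397.7, 262.9]), 3721.0)] [(array([266.8, 202. ]), 2442.0)]
  tri [ 0.4748 -0.2645  0.0121]
  plane [[0.5329, -0.1428, 0.02], [0.6018, -0.3237, 0.02], [0.4195, -0.3846, 0.02], [0.3536, -0.2071, 0.02]] [ 0.477  -0.2645  0.02  ]
  edges [(np.float64(0.1936), np.float64(-69.1)), (np.float64(0.1922), np.float64(-161.5))]
bar [(array([399. , 261.7]), 199.0)] [(array([266.7, 196.1]), 294.5)]
  tri [ 0.4753 -0.2641  0.0343]
  plane [[0.4678, -0.2137, 0.054], [0.5012, -0.3022, 0.054], [0.4802, -0.3093, 0.054], [0.447, -0.221, 0.054]] [ 0.474  -0.2615  0.054 ]
  edges [(np.float64(0.0946), np.float64(-69.3)), (np.float64(0.0222), np.float64(-161.2))]
```

```bash
python3 - <<'E'
from h import *
go([.649,-.018,.17],85)
go([.649,-.018,.17],-95)
E
```

```text
tcp [0.2401 0.5497 0.2499] toolx [-0.916  0.4    0.   ] tooly yaw 66.4 shift [-60.2  -35.65   8.01] turn -18.59588609383013 j6 1.35
tcp [0.2401 0.5497 0.2499] toolx [-0.916  0.4    0.   ] tooly yaw 66.4 shift [-60.2  -35.65   8.01] turn -18.59588609383013 j6 1.35
```

send_rows(
  moves=[
    [[-30,-18,2,-10,0],[-60.2,-35.7,6,-18.6,0],[-60.2,-35.7,8,-18.6,0],[-60.2,-35.7,8,-18.6,0],[-60.2,-35.7,8,-18.6,0.2],[-60.2,-35.7,8,-18.6,0.2],[-60.2,-35.7,8,-18.6,0.2],[-60.2,-35.7,8,-18.6,0.2],[-60.2,-35.7,8,-18.6,0.2],[-60.2,-35.7,8,-18.6,0.2]],
  ],
)

```text
clock: 1.5
eef_pos: [0.6031, 0.0449, 0.18]
tool_rot: [0.137, 3.138, 0.0]
contact_force: [-0.7, 1.0, 1.0]
gripper_width: 0.0683
grasp_force: 0.0
```

```bash
python3 - <<'E'
from h import *
go([.649,-.018,.17],85)
E
```

```text
tcp [0.6031 0.0449 0.18  ] toolx [-0.996  0.087 -0.   ] tooly yaw 85.0 shift [-5.12 -5.86  1.  ] turn -0.005771980613715755 j6 -0.05
```

send_rows(
  moves=[
    [[-5.1,-5.9,1,0,0.2],[-5.1,-5.9,1,0,0.2],[-5.1,-5.9,1,0,0.2],[-5.1,-5.9,1,0,0.2]],
  ],
)

```text
clock: 2.0
eef_pos: [0.6473, -0.0151, 0.1706]
tool_rot: [0.135, 3.139, 0.001]
contact_force: [-0.6, 0.1, 0.0]
gripper_width: 0.0682
grasp_force: 0.0
```

```bash
python3 - <<'E'
from h import *
w=cam("wrist");cv2.imwrite("pics/w1.png",w["img"][:,:,::-1]);a=cam("top");b=cam("scene")
for k in blobs(w,(3,160,100),(16,255,255),200)[:3]:
    P=plane(w,cv2.boxPoints(cv2.minAreaRect(k)),.024);e=[P[1]-P[0],P[2]-P[1]]
    print(cen(k),cv2.contourArea(k),P.mean(0).round(4),[(np.linalg.norm(v).round(4),np.degrees(np.arctan2(v[1],v[0])).round(1)) for v in e])
go([.649,-.018,.023],85)
E
```

```text
[319.99647601 231.71164272] 7378.0 [ 0.6503 -0.0172  0.024 ] [(np.float64(0.0369), np.float64(85.1)), (np.float64(0.1283), np.float64(-3.9))]
[363.01533889  32.35998466] 1738.5 [0.5094 0.0241 0.024 ] [(np.float64(0.0436), np.float64(128.3)), (np.float64(0.0288), np.float64(46.7))]
[587.65819696 377.60594315] 1161.0 [0.7992 0.2114 0.024 ] [(np.float64(0.0215), np.float64(144.9)), (np.float64(0.0752), np.float64(45.0))]
tcp [ 0.6475 -0.0151  0.1708] toolx [-0.996  0.085 -0.001] tooly yaw 85.1 shift [-0.16 -0.28 14.78] turn 0.10178309958428144 j6 -0.14
```

View pics/w1.png

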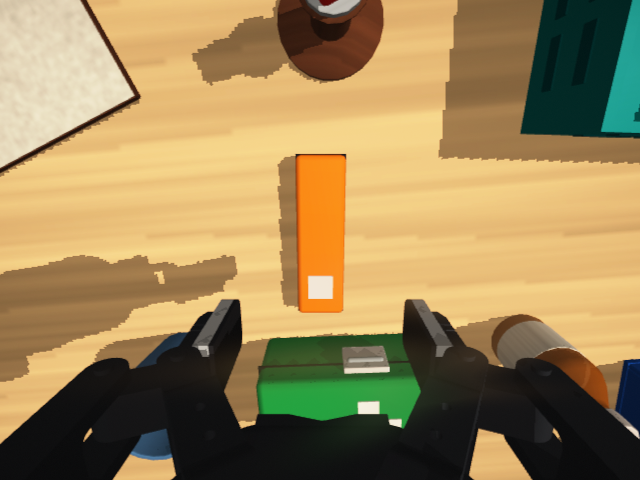

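send_rows(
  moves=[
    [[-0.3,-0.2,6,0,0.2],[-0.3,-0.2,11,0,0.2],[-0.3,-0.2,11,0,0.2],[-0.3,-0.2,11,0,0.2]],
  ],
)

```text
clock: 2.65
eef_pos: [0.6516, -0.0185, 0.0628]
tool_rot: [0.136, 3.136, -0.001]
contact_force: [-0.3, 0.3, 0.7]
gripper_width: 0.0681
grasp_force: 0.0
```

```bash
python3 - <<'E'
from h import *
go([.6503,-.0172,.022],85.5)
E
```

```text
tcp [ 0.6516 -0.0185  0.0628] toolx [-0.996  0.086 -0.003] tooly yaw 85.0 shift [0.15 0.11 4.08] turn -0.45710087320341586 j6 -0.14
```

send_rows(
  moves=[
    [[0.1,0.2,2,0,0.2],[0.1,0.2,3.8,0,0.2],[0.1,0.2,3.8,0,0.2],[0.1,0.2,3.8,0,0.2],[0.1,0.2,3.8,0,0.9],[0.1,0.2,3.8,0,0.9],[0.1,0.2,3.8,0,0.9],[0.1,0.2,3.8,0,0.9],[0.1,0.2,3.8,0,0.9]],
  ],
  squeeze=35,
)

```text
clock: 3.78
eef_pos: [0.6504, -0.0167, 0.023]
tool_rot: [0.137, 3.137, -0.0]
contact_force: [-0.2, -0.6, 5.6]
gripper_width: 0.037
grasp_force: 37.4
```

send_rows(
  moves=[
    [[0,0,-6,0,0.9],[0,0,-12,0,0.9],[4,5,-15,0,0.9],[9,11,-15,0,0.9],[13,17,-15,0,0.9],[17.3,22.7,-15,1,0.9],[17.3,22.7,-15,1,0.9],[17.3,22.7,-15,1,0.9],[17.3,22.7,-15,1,0.9]],
  ],
)

```text
clock: 4.9
eef_pos: [0.4974, 0.2242, 0.172]
tool_rot: [0.164, 3.137, -0.0]
contact_force: [0.9, -0.0, -1.0]
gripper_width: 0.0375
grasp_force: 36.7
```

```bash
python3 - <<'E'
from h import *
w=cam("wrist");cv2.imwrite("pics/w2.png",w["img"][:,:,::-1])
for k in blobs(w,(20,160,120),(32,255,255),100)[:2]:
    P=plane(w,cv2.boxPoints(cv2.minAreaRect(k)),.082);e=[P[1]-P[0],P[2]-P[1]]
    print(cen(k),P.mean(0).round(4),[(np.linalg.norm(v).round(4),np.degrees(np.arctan2(v[1],v[0])).round(1)) for v in e])
go([.4977,.2243,.032],84)
E
```

```text
[440.20854701 321.56621083] [0.553  0.2974 0.082 ] [(np.float64(0.0321), np.float64(126.9)), (np.float64(0.0617), np.float64(33.9))]
[350.9071805  209.49479578] [0.4746 0.2396 0.082 ] [(np.float64(0.0327), np.float64(84.0)), (np.float64(0.0554), np.float64(-3.7))]
tcp [0.4977 0.2238 0.172 ] toolx [-0.994  0.105  0.   ] tooly yaw 84.0 shift [-0.    0.05 14.  ] turn -0.034946940047149155 j6 0.29
```

View pics/w2.png

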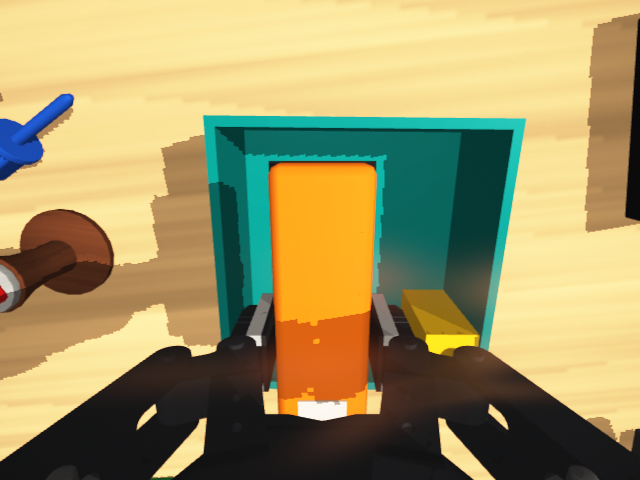

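The case is held squarely over the crate. It spans columns 270–378, and the crate spans 205–525 with the post at (440,320). It is clear of the walls, so I can lower it.

send_rows(
  moves=[
    [[0,0,5,0,0.9],[0,0,9,0,0.9],[0,0,12,0,0.9],[0,0,13.5,0,0.9],[0,0,14,0,0.9],[0,0,14,0,0.9],[0,0,14,0,0.9]],
  ],
)

```text
clock: 5.82
eef_pos: [0.4982, 0.2247, 0.0335]
tool_rot: [0.164, 3.135, 0.001]
contact_force: [0.9, -0.5, 0.1]
gripper_width: 0.0371
grasp_force: 36.7
```

send_rows(
  moves=[
    [[0,0,0.2,0,0.9],[0,0,0.3,0,0.9],[0,0,0.3,0,0.9],[0,0,0.3,0,0.3],[0,0,0.3,0,0.3],[0,0,0.3,0,0.3],[0,0,-4,0,0.3],[0,0,-9,0,0.3],[0,0,-15,0,0.3],[0,0,-15,0,0.3]],
  ],
)

```text
clock: 7.08
eef_pos: [0.4999, 0.2251, 0.1878]
tool_rot: [0.164, 3.129, 0.003]
contact_force: [-0.4, 0.6, -1.4]
gripper_width: 0.0598
grasp_force: 0.0
```

```bash
python3 - <<'E'
from h import *
w=cam("wrist");cv2.imwrite("pics/w3.png",w["img"][:,:,::-1])
print(cv2.imread("pics/w3.png").shape)
# cover approach: camera view over cover
go([.4755,-.264,.20],20)
E
```

```text
(480, 640, 3)
tcp [0.4987 0.2249 0.1847] toolx [-0.995  0.104 -0.005] tooly yaw 84.0 shift [ -2.8  -48.86  -1.58] turn 64.00822189742576 j6 0.29
```

View pics/w3.png

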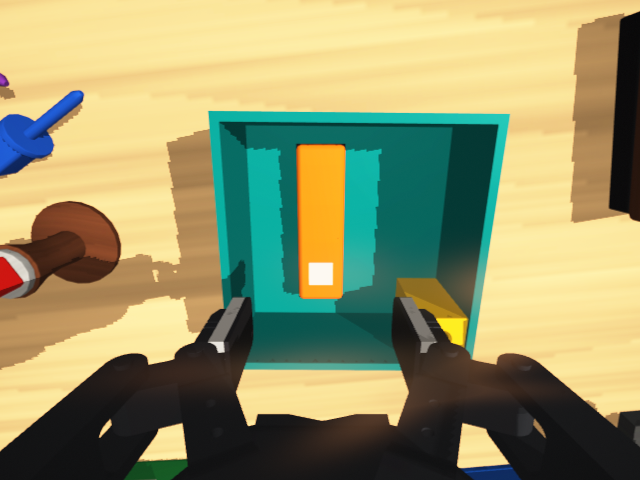

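The case lies flat on the crate floor at (320,222). Next I'll shift to look at the post hole.

send_rows(
  moves=[
    [[-5,2,-1,0,0.1],[-9,4,-1,0,0],[-9,4,-1,0,0],[-9,4,-1,0,0],[-9,4,-1,0,0],[-9,4,-1,0,0]],
  ],
)

```text
clock: 7.88
eef_pos: [0.5904, 0.2549, 0.1929]
tool_rot: [0.164, 3.136, 0.0]
contact_force: [-0.5, -0.0, -0.0]
gripper_width: 0.0856
grasp_force: 0.0
```

```bash
python3 - <<'E'
from h import *
w=cam("wrist");cv2.imwrite("pics/w4.png",w["img"][:,:,::-1]);np.savez("w4.npz",**w)
for k in blobs(w,(20,150,80),(32,255,255),100)[:3]:
    P=plane(w,cv2.boxPoints(cv2.minAreaRect(k)),.082);e=[P[1]-P[0],P[2]-P[1]]
    print(cen(k),P.mean(0).round(4),[(np.linalg.norm(v).round(4),np.degrees(np.arctan2(v[1],v[0])).round(1)) for v in e])
go([.4755,-.264,.20],20)
E
```

```text
[387.96083813 216.91453215] [0.5739 0.3015 0.082 ] [(np.float64(0.045), np.float64(173.5)), (np.float64(0.043), np.float64(81.9))]
tcp [0.5906 0.2549 0.1929] toolx [-0.995  0.104 -0.001] tooly yaw 84.0 shift [  6.03 -52.81  -0.73] turn 64.00857315921346 j6 0.31
```

View pics/w4.png

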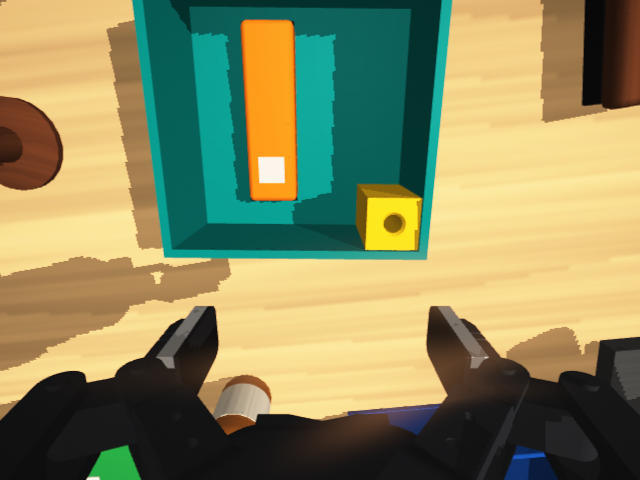

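```bash
python3 - <<'E'
from h import *
w=dict(np.load("w4.npz"));a=cam("top")
def hole(w):
    m=cv2.inRange(w["hsv"],np.array((22,150,200)),np.array((32,255,255)))
    cs,hi=cv2.findContours(m,cv2.RETR_CCOMP,cv2.CHAIN_APPROX_NONE)
    i=max(range(len(cs)),key=lambda i:cv2.contourArea(cs[i])*(hi[0,i,3]<0))
    k=[c for c,h in zip(cs,hi[0]) if h[3]==i]; return cs[i],max(k,key=cv2.contourArea)
t,h=hole(w); r=cv2.minAreaRect(t)
print("top",r,plane(w,cv2.boxPoints(r),.082).round(4).tolist()); P=plane(w,cv2.boxPoints(r),.082);print(P.mean(0))
(e,ax,_)=cv2.fitEllipse(h);print("hole",e,ax,plane(w,e,.082))
teal=cv2.inRange(w["hsv"],np.array((80,100,30)),np.array((97,255,255)))
c=np.arange(185,415,5);L=[(x,np.nonzero(teal[:300,x])[0].max()+.5) for x in c];Q=plane(w,L,.085)
v=cv2.fitLine(Q[:,:2].astype(np.float32),cv2.DIST_HUBER,0,.01,.01).ravel();print("front",v,np.degrees(np.arctan2(v[1],v[0])))
L=[(np.nonzero(teal[y,380:480])[0].max()+380.5,y) for y in range(10,240,5)];Q=plane(w,L,.085)
v=cv2.fitLine(Q[:,:2].astype(np.float32),cv2.DIST_HUBER,0,.01,.01).ravel();print("right",v,np.degrees(np.arctan2(v[1],v[0])))
A=blobs(a,(80,100,40),(95,255,255),20,(180,200,280,300))[0]
P=plane(a,[[x,y] for x,y in cv2.approxPolyDP(A,6,True)[:,0]],.085);print("top corners",P.round(4).tolist())
E
```

```text
top ((392.4444885253906, 223.498779296875), (54.008888244628906, 52.20933151245117), 1.2730300426483154) [[0.5942, 0.284, 0.082], [0.5581, 0.2873, 0.082], [0.5626, 0.3229, 0.082], [0.5989, 0.3212, 0.082]]
[0.57844149 0.3038671  0.082     ]
hole (393.862548828125, 222.87203979492188) (19.195758819580078, 22.738460540771484) [[0.57771296 0.30486069 0.082     ]]
front [0.11048231 0.99387807 0.5985464  0.27036828] 83.656876
right [ 0.9936373  -0.11262701  0.52495694  0.3342647 ] -6.466773
top corners [[0.596, 0.2925, 0.085], [0.5746, 0.1525, 0.085], [0.5755, 0.2618, 0.085], [0.4338, 0.2397, 0.085], [0.5491, 0.228, 0.085], [0.5469, 0.1838, 0.085], [0.4259, 0.1958, 0.085], [0.4137, 0.2271, 0.085], [0.4033, 0.1659, 0.085], [0.5807, 0.1469, 0.085]]
```

send_rows(
  moves=[
    [[6,-15,-1,10,0],[6,-20,-1,20,0],[6,-25,-1,30,0],[6,-32,-1,40,0],[6,-40,-1,50,0],[6,-45,-1,60,0],[8,-52,-1,64,0],[8,-52,-1,64,0],[8,-52,-1,64,0],[8,-52,-1,64,0]],
  ],
)

```text
clock: 9.22
eef_pos: [0.4562, -0.2557, 0.2023]
tool_rot: [1.806, 2.57, -0.0]
contact_force: [0.2, 0.3, 0.4]
gripper_width: 0.0853
grasp_force: 0.0
```

```bash
python3 - <<'E'
from h import *
w=cam("wrist");cv2.imwrite("pics/w5.png",w["img"][:,:,::-1]);np.savez("w5.npz",**w)
for n,lo,hi,z in(("cover",(0,0,120),(30,90,255),.02),("bar",(0,70,10),(20,255,120),.054)):
  for k in blobs(w,lo,hi,1000)[:3]:
    r=cv2.minAreaRect(k);P=plane(w,cv2.boxPoints(r),z);e=[P[1]-P[0],P[2]-P[1]]
    print(n,cen(k),cv2.contourArea(k),P.mean(0).round(4),[(np.linalg.norm(v).round(4),np.degrees(np.arctan2(v[1],v[0])).round(1)) for v in e])
go([.4755,-.264,.20],20.5)
E
```

```text
cover [342.78877873 227.89926981] 44531.5 [ 0.4971 -0.2732  0.02  ] [(np.float64(0.2121), np.float64(20.2)), (np.float64(0.2271), np.float64(-62.2))]
bar [ 23.52570466 117.02320781] 10980.5 [ 0.238 -0.298  0.054] [(np.float64(0.045), np.float64(19.9)), (np.float64(0.2575), np.float64(-81.7))]
bar [465.39973082 365.54501271] 4458.0 [ 0.6221 -0.317   0.054 ] [(np.float64(0.0782), np.float64(25.8)), (np.float64(0.1114), np.float64(-56.5))]
bar [342.84754566 243.59469178] 2920.0 [ 0.4763 -0.2599  0.054 ] [(np.float64(0.0221), np.float64(19.8)), (np.float64(0.0927), np.float64(-68.5))]
tcp [ 0.4567 -0.2544  0.2023] toolx [-0.34  0.94 -0.  ] tooly yaw 19.9 shift [-1.55  1.44  0.23] turn -0.5993639051149557 j6 0.46
```

View pics/w5.png

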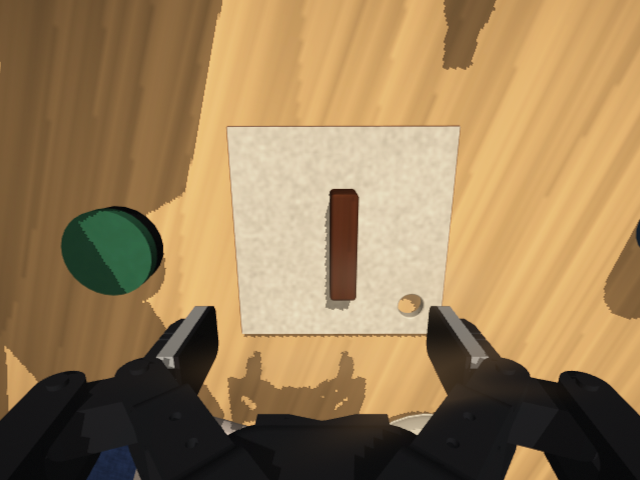

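```bash
cat > cov.py <<'E'
from h import *
def cover(w,z,roi,zb=None,refine=True):
    m=cv2.inRange(w["hsv"],np.array((0,0,110)),np.array((40,100,255)));k=np.zeros_like(m);k[roi[1]:roi[3],roi[0]:roi[2]]=1;m*=k
    m=cv2.morphologyEx(m,cv2.MORPH_OPEN,np.ones((5,5)))
    cs,_=cv2.findContours(m,cv2.RETR_EXTERNAL,cv2.CHAIN_APPROX_NONE);c=cv2.convexHull(max(cs,key=cv2.contourArea))
    q=cv2.approxPolyDP(c,12,True)[:,0];P=plane(w,q,z)
    print("q",q.tolist(),P.round(4).tolist(),"c",P.mean(0).round(4))
    for i in range(len(P)):
        v=P[(i+1)%len(P)]-P[i];print(np.linalg.norm(v).round(4),np.degrees(np.arctan2(v[1],v[0])).round(2))
    return m
E
python3 - <<'E'
from cov import *
w=dict(np.load("w5.npz"))
m=cover(w,.02,(200,100,480,345))
cs,h=cv2.findContours(m,cv2.RETR_CCOMP,cv2.CHAIN_APPROX_NONE)
for c,q in zip(cs,h[0]):
    if q[3]>=0 and cv2.contourArea(c)>50:
        print(cen(c),cv2.contourArea(c),plane(w,cen(c),.02).round(4),plane(w,cen(c),.054).round(4))
for k in blobs(w,(0,140,40),(14,255,140),800,(315,195,370,305)):
    r=cv2.minAreaRect(k);P=plane(w,cv2.boxPoints(r),.054);print("bar",r,P.mean(0).round(4),np.linalg.norm(np.diff(P,axis=0),axis=1))
go([.4755,-.264,.10],20.2)
E
```

```text
q [[459, 126], [475, 344], [242, 333], [227, 127]] [[0.5339, -0.1402, 0.02], [0.6385, -0.3181, 0.02], [0.4202, -0.3837, 0.02], [0.3558, -0.2052, 0.02]] c [ 0.4871 -0.2618  0.02  ]
0.2064 -59.55
0.228 -163.28
0.1897 109.84
0.1896 20.06
[409.72126054 303.50199734] 375.5 [[ 0.5606 -0.2998  0.02  ]] [[ 0.5463 -0.2874  0.054 ]]
[342.58337204 243.76146978] 3229.5 [[ 0.48   -0.2663  0.02  ]] [[ 0.4746 -0.2576  0.054 ]]
bar ((343.5, 247.0), (104.0, 27.0), 90.0) [ 0.4769 -0.2616  0.054 ] [0.02071129 0.08724126 0.02260561]
tcp [ 0.4567 -0.2544  0.2023] toolx [-0.34  0.94 -0.  ] tooly yaw 19.9 shift [-1.55  1.44 10.23] turn -0.2993639051149586 j6 0.46
```

The cover is square at (228,126)–(442,334), the bar is at (343,246), and the hole is at (410,304). The sides come out at 190 mm on the z=20 mm plane, which confirms the height. I'll approach the bar.

send_rows(
  moves=[
    [[-1.4,1.7,5,0,0.4],[-1.4,1.7,9,0,0.4],[-1.4,1.7,10,0,0.4],[-1.4,1.7,10,0,0.4],[-1.4,1.7,10,0,0.4]],
  ],
)

```text
clock: 9.9
eef_pos: [0.4787, -0.2616, 0.1043]
tool_rot: [1.8, 2.571, -0.0]
contact_force: [0.3, 0.3, -0.2]
gripper_width: 0.051
grasp_force: 0.0
```

```bash
python3 - <<'E'
from h import *
go([.4771,-.2619,.042],20)
E
```

```text
tcp [ 0.4787 -0.2616  0.1043] toolx [-0.342  0.94  -0.003] tooly yaw 20.0 shift [ 0.05 -0.17  6.23] turn 0.027735998912987725 j6 0.48
```

send_rows(
  moves=[
    [[0,-0.1,3,0,0.4],[0,-0.1,5.5,0,0.4],[0,-0.1,6,0,0.4],[0,-0.1,6,0,0.4],[0,-0.1,6,0,1],[0,-0.1,6,0,1],[0,-0.1,6,0,1],[0,-0.1,6,0,1],[0,-0.1,6,0,1]],
  ],
  squeeze=90,
)

```text
clock: 11.02
eef_pos: [0.4775, -0.2622, 0.0437]
tool_rot: [1.801, 2.572, -0.0]
contact_force: [-1.5, 0.3, 6.7]
gripper_width: 0.0209
grasp_force: 89.1
```

send_rows(
  moves=[
    [[0,0,-2,0,1],[0,0,-6,0,1],[0,0,-11,0,1],[3,1,-16,0,1],[8,3,-18,-8,1],[13,5,-18,-16,1],[18,7.5,-18,-24,1],[23,9.7,-18,-32,1],[28,11.8,-18,-40,1],[33,14,-18,-48,1]],
  ],
)

```text
clock: 12.28
eef_pos: [0.4953, 0.0982, 0.2225]
tool_rot: [0.592, 3.085, 0.0]
contact_force: [0.7, -0.8, -1.9]
gripper_width: 0.0207
grasp_force: 88.5
```

```bash
python3 - <<'E'
from h import *
s=get_state();print(s["gripper_width"],s["grasp_force"],s["contact_force"],s["torque"])
go([.5051,.2462,.22],83.6)
E
```

```text
0.02069802406996934 88.49275231361389 [ 0.66181238 -0.77702501 -1.88676146] [ 0.03857613 -0.06133154  0.06596652]
tcp [0.4953 0.0982 0.2225] toolx [-0.929  0.37  -0.001] tooly yaw 68.3 shift [ 4.57 14.11  0.25] turn -15.335802290033214 j6 0.32
```

send_rows(
  moves=[
    [[2.3,7,0,-8,1],[4.6,14.1,0,-15.3,1],[4.6,14.1,2,-15.3,1],[4.6,14.1,4,-15.3,1],[4.6,14.1,4,-15.3,1],[4.6,14.1,4,-15.3,1],[4.6,14.1,4,-15.3,1]],
  ],
)

```text
clock: 13.15
eef_pos: [0.5063, 0.2437, 0.1833]
tool_rot: [0.185, 3.135, 0.001]
contact_force: [-0.9, -0.0, -2.4]
gripper_width: 0.0206
grasp_force: 88.7
```

```bash
python3 - <<'E'
from h import *
w=cam("wrist");cv2.imwrite("pics/w6.png",w["img"][:,:,::-1]);np.savez("w6.npz",**w)
s=get_state();print(s["gripper_width"],s["grasp_force"],s["contact_force"])
go([.5051,.2462,.13],83.6)
E
```

```text
0.020653393050281205 88.7155830860138 [-0.61849179 -0.33704847 -1.6124988 ]
tcp [0.5063 0.2438 0.1832] toolx [-0.993  0.118 -0.001] tooly yaw 83.2 shift [0.15 0.22 5.32] turn -0.3592852346886275 j6 0.33
```

View pics/w6.png

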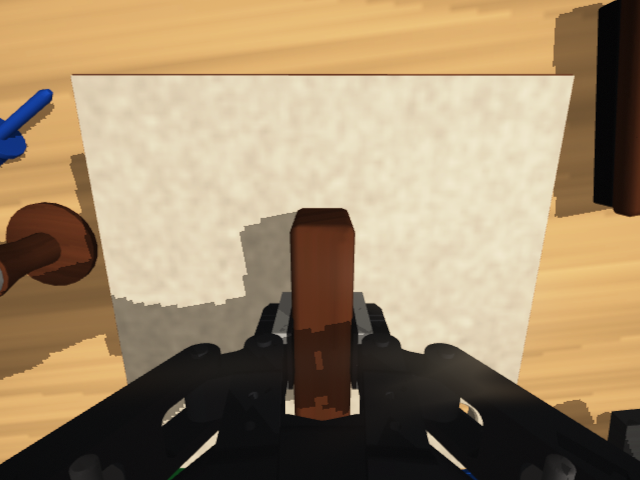

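The cover is held level. Its near corners are at (72,74) and (574,75), and the bar at (322,310) is centred in the grip. I'll compute its in-hand pose.

```bash
python3 - <<'E'
from h import *
w=dict(np.load("w6.npz"))
m=cv2.inRange(w["hsv"],np.array((0,0,90)),np.array((40,100,255)));m[:60]=0
def line(p,z):
    Q=plane(w,p,z);v=cv2.fitLine(Q[:,:2].astype(np.float32),cv2.DIST_HUBER,0,.01,.01).ravel();return v
z=.1832-.0437+.02
top=[(x,np.nonzero(m[60:120,x])[0].min()+59.5) for x in range(100,550,10)]
L=[(np.nonzero(m[y,60:200])[0].min()+59.5,y) for y in range(90,260,5)]
Rr=[(np.nonzero(m[y,450:585])[0].max()+450.5,y) for y in range(90,340,5)]
a,b,c=line(top,z),line(L,z),line(Rr,z)
def ang(v): return np.degrees(np.arctan2(v[1],v[0]))
def inter(p,q): 
    s=np.linalg.solve(np.c_[p[:2],-q[:2]],q[2:]-p[2:]);return p[2:]+p[:2]*s[0]
A,B=inter(a,b),inter(a,c);print(A,B,np.linalg.norm(A-B),ang(a),ang(b),ang(c))
th=np.radians(ang(a)-90 if ang(a)>0 else ang(a)+90);n=np.array([np.cos(th),np.sin(th)])
print("yaw",np.degrees(th),"centre",(A+B)/2+.095*n)
E
```

```text
[0.3996501 0.1595234] [0.42222044 0.3500875 ] 0.19189605 83.24537 -6.9315267 -6.715532
yaw -6.7546306 centre [0.5052759  0.24363177]
```

send_rows(
  moves=[
    [[0.1,0.24,2,-0.4,1],[0.1,0.24,3.5,-0.4,1],[0.1,0.24,4.5,-0.4,1],[0.1,0.24,4.8,-0.4,1],[0.1,0.24,4.8,-0.4,1],[0.1,0.24,4.8,-0.4,1]],
  ],
)

```text
clock: 13.95
eef_pos: [0.5053, 0.247, 0.1348]
tool_rot: [0.173, 3.136, 0.001]
contact_force: [0.1, -0.2, -2.2]
gripper_width: 0.0205
grasp_force: 88.9
```

```bash
python3 - <<'E'
from h import *
go([.5056,.2463,.1187],83.6)
E
```

```text
tcp [0.5053 0.247  0.1348] toolx [-0.994  0.11  -0.001] tooly yaw 83.7 shift [-0.03 -0.07  1.61] turn 0.10156979417870104 j6 0.33
```

send_rows(
  moves=[
    [[0,0,0.4,0,1],[0,0,0.8,0,1],[0,0,1.0,0,1],[0,0,1.2,0,1],[0,0,1.3,0,1],[0,0,1.3,0,1]],
  ],
)

```text
clock: 14.7
eef_pos: [0.505, 0.2469, 0.1212]
tool_rot: [0.173, 3.137, 0.0]
contact_force: [1.1, -1.1, -3.0]
gripper_width: 0.0205
grasp_force: 88.9
```

send_rows(
  moves=[
    [[0,0,0.1,0,1],[0,0,0.2,0,1],[0,0,0.3,0,1],[0,0,0.3,0,1]],
  ],
)

```text
clock: 15.2
eef_pos: [0.505, 0.2469, 0.1187]
tool_rot: [0.172, 3.137, 0.0]
contact_force: [-2.6, -1.0, 3.2]
gripper_width: 0.0207
grasp_force: 89.8
```

send_rows(
  moves=[
    [[0,0,0.05,0,1],[0,0,0.05,0,0.4],[0,0,0.05,0,0.4],[0,0,0.05,0,0.4],[0,0,-2,0,0.4],[0,0,-6,0,0.4],[-8,4,-9,0,0.2],[-8,4,-9,0,0.1],[-8,4,-9,0,0.1],[-8,4,-9,0,0.1]],
  ],
  squeeze=60,
)

```text
clock: 16.45
eef_pos: [0.5883, 0.2778, 0.2076]
tool_rot: [-0.172, -3.136, 0.0]
contact_force: [-0.7, 0.3, 0.2]
gripper_width: 0.0769
grasp_force: 0.0
```

```bash
python3 - <<'E'
from h import *
w=cam("wrist");cv2.imwrite("pics/w7.png",w["img"][:,:,::-1]);np.savez("w7.npz",**w)
go([.495,.003,.2],83.6)
E
```

```text
tcp [0.588  0.2777 0.2077] toolx [-0.994  0.11   0.001] tooly yaw 83.7 shift [  6.24 -28.33   0.79] turn 0.11066602292289929 j6 0.35
```

View pics/w7.png

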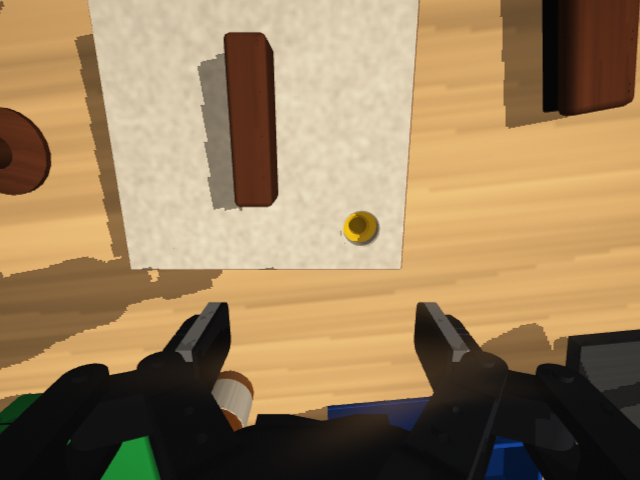

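The cover is seated, and the post hole shows dark within the yellow inside the cover hole at about (358,227).

```bash
python3 - <<'E'
from h import *
w=dict(np.load("w7.npz"))
y=blobs(w,(20,120,40),(34,255,255),100,(330,195,395,255))[0]
print("yellow",cen(y),cv2.fitEllipse(y),plane(w,cen(y),.082))
m=cv2.inRange(w["hsv"],np.array((0,0,0)),np.array((180,255,150)));k=np.zeros_like(m);cv2.drawContours(k,[cv2.convexHull(y)],-1,255,-1);k=cv2.erode(k,np.ones((5,5)))
d=cv2.bitwise_and(m,k);cs,_=cv2.findContours(d,cv2.RETR_EXTERNAL,cv2.CHAIN_APPROX_NONE);c=max(cs,key=cv2.contourArea)
print("dark",cen(c),cv2.fitEllipse(c),plane(w,cen(c),.082))
print(proj(w,(.578,.3044,.082)))
q=w["hsv"][226,335:385];print(q[:,2].tolist(), q[:,0].tolist())
q=w["hsv"][205:250,357];print(q[:,2].tolist())
# cover front edge / right edge at z=.095
m=cv2.inRange(w["hsv"],np.array((0,0,110)),np.array((40,100,255)))
def fit(p): 
    Q=plane(w,p,.095);v=cv2.fitLine(Q[:,:2].astype(np.float32),cv2.DIST_HUBER,0,.01,.01).ravel();print(v,np.degrees(np.arctan2(v[1],v[0])));return v
a=fit([(x,np.nonzero(m[230:285,x])[0].max()+230.5) for x in range(230,390,5)])
b=fit([(np.nonzero(m[r,380:440])[0].max()+380.5,r) for r in range(20,255,5)])
s=np.linalg.solve(np.c_[a[:2],-b[:2]],b[2:]-a[2:]);C=a[2:]+a[:2]*s[0]
th=np.radians(-6.4);n=np.array([np.cos(th),np.sin(th)]);mm=np.array([-n[1],n[0]])
print("cover centre",C-.095*(n+mm),"cover hole",C-.029*(n+mm))
E
```

```text
yellow [359.53693931 226.66798593] ((359.53558349609375, 226.6798095703125), (29.14423179626465, 33.19193649291992), 67.88680267333984) [[0.57937431 0.30563002 0.082     ]]
dark [361.73246136 225.57907253] ((361.5815124511719, 225.9466552734375), (23.58274269104004, 24.401227951049805), 164.02232360839844) [[0.57874245 0.30726801 0.082     ]]
[357.68398878 225.00542369]
[225, 226, 227, 228, 229, 228, 227, 227, 230, 235, 236, 237, 237, 192, 103, 97, 99, 99, 99, 100, 100, 99, 99, 98, 97, 95, 94, 92, 90, 88, 85, 111, 128, 128, 139, 147, 148, 147, 148, 147, 146, 112, 91, 122, 179, 218, 226, 224, 225, 224] [19, 20, 20, 21, 20, 20, 20, 19, 21, 23, 24, 24, 24, 22, 21, 21, 21, 21, 21, 21, 21, 21, 21, 21, 21, 21, 21, 21, 21, 20, 21, 21, 21, 21, 22, 21, 21, 21, 21, 21, 21, 20, 19, 19, 19, 20, 20, 19, 19, 19]
[219, 219, 221, 222, 224, 220, 182, 156, 148, 143, 119, 138, 97, 94, 95, 96, 96, 96, 97, 97, 98, 99, 99, 99, 100, 100, 101, 103, 126, 178, 225, 225, 221, 202, 202, 194, 145, 128, 125, 130, 166, 220, 223, 226, 226]
[0.109246   0.99401474 0.6023292  0.26443416] 83.72814
[ 0.99404603 -0.10896077  0.5219227   0.34069926] -6.2554116
cover centre [0.50465663 0.2472643 ] cover hole [0.57760226 0.30549603]
```

send_rows(
  moves=[
    [[3,-6,0,0,0.3],[5,-12,0,0,0.3],[6,-18,0,0,0.3],[7,-24,0,0,0.3],[5.5,-28.3,0,0,0.3],[5.5,-28.3,0,0,0.3],[5.5,-28.3,0,0,0.3],[5.5,-28.3,0,0,0.3]],
  ],
)

```text
clock: 17.5
eef_pos: [0.5028, 0.0037, 0.2081]
tool_rot: [-0.17, -3.137, -0.0]
contact_force: [0.1, 0.6, 1.4]
gripper_width: 0.0599
grasp_force: 0.0
```

```bash
python3 - <<'E'
from h import *
a=cam("top");b=cam("scene");w=cam("wrist");cv2.imwrite("pics/w8.png",w["img"][:,:,::-1]);np.savez("w8.npz",**w)
for k in blobs(w,(0,150,60),(6,255,255),200)+blobs(w,(174,150,60),(180,255,255),200):
    r=cv2.minAreaRect(k);P=plane(w,cv2.boxPoints(r),.121);e=[P[1]-P[0],P[2]-P[1]]
    print(cen(k),cv2.contourArea(k),P.mean(0).round(4),[(np.linalg.norm(v).round(4),np.degrees(np.arctan2(v[1],v[0])).round(1)) for v in e])
print(proj(w,(.495,.0025,.121)))
go([.495,.003,.2],83.6)
E
```

```text
[320.68810351 241.79702588] 1726.0 [0.4917 0.0034 0.121 ] [(np.float64(0.0255), np.float64(110.8)), (np.float64(0.0295), np.float64(20.3))]
[319.29439725 247.50609758]
tcp [0.5031 0.0035 0.2081] toolx [-0.994  0.108  0.   ] tooly yaw 83.8 shift [ 0.8  -0.14  0.81] turn 0.19258963283664343 j6 -0.15
```

View pics/w8.png

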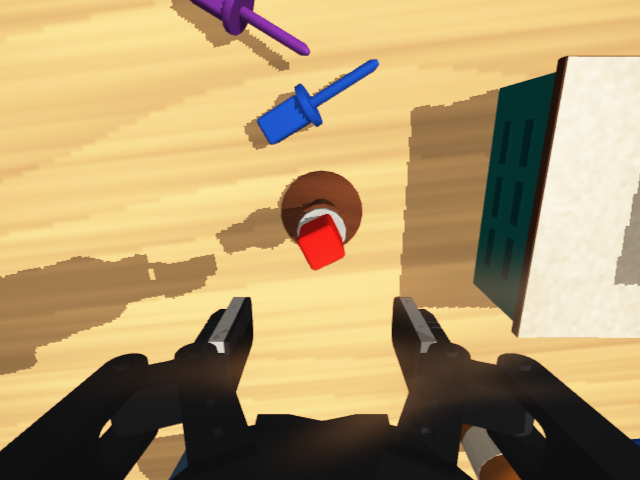

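The red pin stands in the candlestick with its grip top at about (321,253). The blue and purple look-alikes lie on the table clear of it.

```bash
cat > pin.py <<'E'
from h import *
def pin(w,z=.121,roi=(285,190,360,290)):
    p=w["hsv"][roi[1]:roi[3],roi[0]:roi[2]];red=((p[...,0]<7)|(p[...,0]>174))&(p[...,1]>150)
    v=p[...,2][red];t,_=cv2.threshold(v.reshape(-1,1),0,255,cv2.THRESH_OTSU)
    m=(red&(p[...,2]>t)).astype(np.uint8)
    c=max(cv2.findContours(m,cv2.RETR_EXTERNAL,cv2.CHAIN_APPROX_NONE,offset=roi[:2])[0],key=cv2.contourArea)
    r=cv2.minAreaRect(c);P=plane(w,cv2.boxPoints(r),z);e=[P[1]-P[0],P[2]-P[1]]
    print(t,cen(c),cv2.contourArea(c),"centre",plane(w,cen(c),z).round(4),[(np.linalg.norm(v).round(4),np.degrees(np.arctan2(v[1],v[0])).round(1)) for v in e])
    return cen(c)
E
python3 - <<'E'
from pin import *
w=dict(np.load("w8.npz"))
pin(w);pin(w,.115)
go([.492,.003,.16],110.5)
E
```

```text
186.0 [322.62338962 246.08742964] 1332.5 centre [[0.4943 0.0047 0.121 ]] [(np.float64(0.0253), np.float64(110.9)), (np.float64(0.0267), np.float64(20.3))]
186.0 [322.62338962 246.08742964] 1332.5 centre [[0.4961 0.0045 0.115 ]] [(np.float64(0.026), np.float64(110.9)), (np.float64(0.0275), np.float64(20.3))]
tcp [0.5031 0.0035 0.2081] toolx [-0.994  0.108  0.   ] tooly yaw 83.8 shift [ 1.09 -0.17  4.81] turn -26.707410367163362 j6 -0.15
```

send_rows(
  moves=[
    [[-0.7,0,1,-10,0.3],[-0.7,0,1.5,-20,0.3],[-0.7,0,1.5,-27,0.3],[-0.7,0,1.5,-27,0.3],[-0.7,0,1.5,-27,0.3],[-0.7,0,1.5,-27,0.3]],
  ],
)

```text
clock: 18.4
eef_pos: [0.5102, 0.002, 0.1933]
tool_rot: [-0.562, 3.091, 0.0]
contact_force: [-0.2, 0.3, -0.6]
gripper_width: 0.0599
grasp_force: 0.0
```

```bash
python3 - <<'E'
from pin import *
w0=dict(np.load("w8.npz"))
w=cam("wrist");cv2.imwrite("pics/w9.png",w["img"][:,:,::-1]);np.savez("w9.npz",**w)
q=proj(w,(.494,.004,.115)).astype(int);print(q)
roi=(q[0]-40,q[1]-50,q[0]+40,q[1]+50)
b=pin(w,.121,roi)
p=w["hsv"][roi[1]:roi[3]:6,roi[0]:roi[2]:6];print(np.where((p[...,0]<7)|(p[...,0]>174),p[...,2]*(p[...,1]>150),0))
print("tri",tri(w0,pin(w0),w,b))
a=cam("top");s=cam("scene");A=blobs(a,(0,170,120),(6,255,255),20,(290,230,335,275))[0];print("topcam",plane(a,cen(A),.121))
go([.494,.004,.12],110.8)
E
```

```text
[335 241]
190.0 [334.68600973 245.68017032] 1370.0 centre [[0.4949 0.0036 0.121 ]] [(np.float64(0.0216), np.float64(110.6)), (np.float64(0.0229), np.float64(22.1))]
[[  0   0   0   0   0   0   0   0   0   0   0   0   0   0]
 [  0   0   0   0   0   0   0   0   0   0   0   0   0   0]
 [  0   0   0   0   0   0   0   0   0   0   0   0   0   0]
 [  0   0   0   0   0   0   0   0   0   0   0   0   0   0]
 [  0   0   0   0 121 121 122 123 123   0   0   0   0   0]
 [  0   0   0   0 124 124 125 125 125 134   0   0   0   0]
 [  0   0   0   0 210 202 194 189 185 183   0   0   0   0]
 [  0   0   0   0 250 250 251 251 252 252   0   0   0   0]
 [  0   0   0   0 250 250 251 251 252 252   0   0   0   0]
 [  0   0   0   0 250 250 251 251 251 252   0   0   0   0]
 [  0   0   0   0 250 250 251 251 251 251   0   0   0   0]
 [  0   0   0   0 250 250 250 251 251 251   0   0   0   0]
 [  0   0   0   0 246 247 247 247 247 246   0   0   0   0]
 [  0   0   0   0   0   0   0   0   0   0   0   0   0   0]
 [  0   0   0   0   0   0   0   0   0   0   0   0   0   0]
 [  0   0   0   0   0   0   0   0   0   0   0   0   0   0]
 [  0   0   0   0   0   0   0   0   0   0   0   0   0   0]]
186.0 [322.62338962 246.08742964] 1332.5 centre [[0.4943 0.0047 0.121 ]] [(np.float64(0.0253), np.float64(110.9)), (np.float64(0.0267), np.float64(20.3))]
tri [0.49648895 0.00449288 0.1144587 ]Traceback (most recent call last):
  File "<stdin>", line 9, in <module>
IndexError: list index out of range
```

send_rows(
  moves=[
    [[1.3,0.7,2,0,0.3],[1.3,0.7,4,0,0.3],[1.3,0.7,4,0,0.3],[1.3,0.7,4,0,0.3],[1.3,0.7,4,0,0.3]],
  ],
)

```text
clock: 19.18
eef_pos: [0.4961, 0.0037, 0.1539]
tool_rot: [-0.564, 3.089, -0.001]
contact_force: [0.3, -0.5, -0.3]
gripper_width: 0.0597
grasp_force: 0.0
```

```bash
python3 - <<'E'
from h import *
go([.4953,.0039,.104],110.7)
E
```

```text
tcp [0.4961 0.0037 0.1539] toolx [-0.935 -0.354 -0.001] tooly yaw 110.7 shift [0.07 0.05 4.99] turn 0.002153628229223159 j6 -0.62
```

send_rows(
  moves=[
    [[0.05,0.05,2,0,0.3],[0.05,0.05,4,0,0.3],[0.05,0.05,4.9,0,0.3],[0.05,0.05,4.9,0,0.3],[0.05,0.05,4.9,0,0.3],[0.05,0.05,4.9,0,1],[0.05,0.05,4.9,0,1],[0.05,0.05,4.9,0,1],[0.05,0.05,4.9,0,1],[0.05,0.05,4.9,0,1]],
  ],
  squeeze=60,
)

```text
clock: 20.42
eef_pos: [0.4952, 0.004, 0.1047]
tool_rot: [-0.564, 3.089, -0.001]
contact_force: [-0.2, -0.2, 5.8]
gripper_width: 0.0236
grasp_force: 59.2
```

send_rows(
  moves=[
    [[0,0,-3,0,1],[0,0,-7,0,1],[0,0,-12,0,1],[-2,2.5,-14,3,1],[-6,8,-14,10,1],[-10,14,-14,18,1],[-14,19,-14,27,1],[-18.4,25.2,-14,27,1],[-18.4,25.2,-14,27,1],[-18.4,25.2,-14,27,1]],
  ],
)

```text
clock: 21.68
eef_pos: [0.5775, 0.3068, 0.2428]
tool_rot: [-0.168, -3.135, 0.001]
contact_force: [0.6, -0.0, -0.8]
gripper_width: 0.0232
grasp_force: 59.3
```

```bash
python3 - <<'E'
from h import *
s=get_state();print(s["gripper_width"],s["grasp_force"],s["eef_pos"])
w=cam("wrist");cv2.imwrite("pics/w10.png",w["img"][:,:,::-1]);np.savez("w10.npz",**w)
z=s["eef_pos"][2]-.0297+.046
for r in((6,),):
  h=w["hsv"];m=(((h[...,0]<7)|(h[...,0]>174))&(h[...,1]>140)&(h[...,2]>60)).astype(np.uint8)
  for c in sorted(cv2.findContours(m,cv2.RETR_EXTERNAL,cv2.CHAIN_APPROX_NONE)[0],key=cv2.contourArea)[-3:]:
    print(cen(c),cv2.contourArea(c),cv2.boundingRect(c),plane(w,cen(c),z))
print("tcp px",proj(w,s["eef_pos"]),"hole px",proj(w,(.578,.3044,.082)),"foot px",proj(w,s["eef_pos"]-[0,0,.0897]))
go([.578,.3044,.2],83.7)
E
```

```text
0.023197862954298012 59.301016330718994 [0.57745226 0.30680314 0.24278059]
[321.97490421 335.37577997] 6090.0 (288, 285, 68, 99) [[0.56957347 0.30727774 0.25908059]]
tcp px [322.92536402 331.27552788] hole px [319.67885003 231.63883959] foot px [322.61585655 258.2902688 ]
tcp [0.5775 0.3055 0.2431] toolx [-0.994  0.108  0.001] tooly yaw 83.8 shift [-0.07 -0.1   4.31] turn 0.09389347316199803 j6 0.4
```

```bash
python3 - <<'E'
from h import *
w=dict(np.load("w10.npz"));h=w["hsv"]
for x in(318,322,326):print(x,[tuple(int(i) for i in h[y,x]) for y in range(240,296,3)])
for y in(260,266,272):print(y,[tuple(int(i) for i in h[y,x]) for x in range(306,340,2)])
E
```

```text
318 [(24, 227, 241), (26, 225, 248), (21, 164, 163), (19, 58, 171), (22, 35, 243), (22, 41, 237), (19, 33, 84), (18, 35, 87), (16, 32, 88), (18, 32, 97), (19, 23, 157), (20, 19, 202), (20, 19, 198), (19, 22, 193), (19, 22, 197), (2, 210, 135), (2, 212, 136), (2, 216, 137), (2, 220, 137)]
322 [(21, 224, 166), (22, 224, 173), (21, 184, 157), (19, 59, 155), (22, 31, 244), (19, 49, 188), (18, 31, 98), (20, 31, 99), (20, 30, 101), (18, 30, 102), (19, 22, 162), (21, 20, 203), (19, 21, 199), (18, 22, 194), (21, 22, 197), (2, 208, 137), (2, 211, 138), (2, 214, 138), (2, 219, 140)]
326 [(21, 225, 171), (22, 223, 173), (18, 61, 108), (19, 54, 213), (23, 36, 240), (22, 41, 237), (19, 29, 123), (19, 29, 123), (18, 31, 124), (16, 31, 108), (20, 23, 166), (21, 20, 203), (19, 21, 199), (21, 22, 194), (19, 22, 198), (2, 207, 139), (2, 211, 139), (2, 213, 140), (2, 217, 142)]
260 [(22, 36, 241), (23, 34, 243), (22, 31, 245), (22, 31, 244), (22, 38, 239), (17, 41, 99), (16, 33, 86), (15, 33, 92), (18, 33, 100), (20, 28, 110), (19, 29, 123), (17, 40, 164), (22, 36, 241), (23, 34, 242), (21, 36, 241), (22, 38, 240), (22, 38, 240)]
266 [(22, 42, 237), (22, 41, 236), (23, 41, 237), (21, 46, 232), (18, 48, 138), (16, 33, 85), (18, 35, 88), (16, 36, 92), (18, 32, 96), (18, 33, 102), (17, 33, 108), (17, 32, 113), (19, 48, 182), (22, 40, 236), (22, 36, 243), (22, 36, 243), (22, 36, 241)]
272 [(16, 34, 98), (19, 29, 125), (20, 20, 191), (21, 20, 203), (19, 20, 202), (21, 20, 202), (19, 20, 202), (19, 20, 202), (19, 20, 202), (19, 20, 202), (19, 20, 202), (18, 21, 203), (18, 23, 204), (18, 21, 208), (19, 23, 191), (18, 27, 158), (17, 30, 137)]
```

```bash
python3 - <<'E'
from h import *
w=dict(np.load("w10.npz"));h=w["hsv"]
for y in range(216,250,2):print(y,h[y,296:346,2].tolist()[::2])
E
```

```text
216 [243, 244, 245, 245, 244, 242, 239, 238, 237, 237, 238, 239, 239, 241, 243, 243, 242, 240, 238, 238, 237, 238, 240, 241, 242]
218 [243, 241, 241, 242, 243, 242, 240, 240, 240, 240, 240, 240, 240, 240, 242, 243, 243, 240, 237, 236, 236, 239, 241, 240, 238]
220 [240, 238, 238, 242, 242, 242, 242, 243, 243, 241, 217, 194, 177, 187, 205, 235, 242, 242, 239, 238, 238, 241, 243, 241, 239]
222 [238, 238, 240, 243, 244, 243, 244, 242, 232, 221, 245, 170, 169, 172, 174, 172, 181, 236, 239, 237, 238, 241, 244, 245, 243]
224 [238, 240, 243, 244, 243, 244, 240, 240, 248, 235, 206, 187, 132, 134, 153, 173, 174, 162, 224, 238, 239, 241, 243, 245, 245]
226 [238, 237, 240, 241, 240, 239, 241, 249, 239, 198, 116, 118, 118, 117, 131, 148, 172, 174, 159, 235, 245, 244, 244, 245, 244]
228 [240, 239, 240, 240, 239, 238, 249, 246, 211, 111, 117, 119, 118, 116, 112, 134, 158, 174, 174, 184, 245, 245, 243, 242, 240]
230 [243, 242, 243, 243, 241, 246, 249, 247, 172, 112, 117, 119, 118, 117, 113, 116, 149, 174, 174, 166, 234, 243, 241, 241, 241]
232 [242, 242, 244, 244, 241, 246, 249, 249, 177, 113, 117, 
[... 409 characters left out ...]
 161, 170, 173, 173, 121, 219, 241, 240, 242, 240]
240 [244, 244, 242, 230, 233, 208, 235, 249, 249, 249, 248, 241, 222, 166, 164, 171, 173, 173, 148, 141, 230, 242, 243, 244, 244]
242 [242, 243, 243, 243, 241, 239, 173, 239, 249, 248, 247, 244, 233, 201, 173, 174, 174, 156, 105, 183, 241, 243, 243, 245, 245]
244 [241, 242, 243, 242, 242, 244, 230, 170, 229, 247, 248, 246, 174, 174, 174, 171, 149, 104, 164, 231, 242, 243, 241, 241, 243]
246 [241, 242, 241, 240, 241, 242, 244, 226, 176, 168, 167, 163, 167, 157, 137, 108, 112, 159, 225, 242, 242, 243, 241, 239, 241]
248 [243, 243, 240, 239, 239, 241, 241, 243, 241, 183, 158, 148, 138, 125, 122, 152, 195, 232, 241, 243, 242, 242, 240, 240, 244]
```

send_rows(
  moves=[
    [[-0.05,-0.1,2,0,1],[-0.05,-0.1,4,0,1],[-0.05,-0.1,4.8,0,1],[-0.05,-0.1,4.8,0,1],[-0.05,-0.1,4.8,0,1],[-0.05,-0.1,4.8,0,1]],
  ],
)

```text
clock: 22.48
eef_pos: [0.5786, 0.3039, 0.1971]
tool_rot: [0.172, 3.136, 0.001]
contact_force: [-0.0, 0.5, -0.7]
gripper_width: 0.0233
grasp_force: 59.3
```

```bash
python3 - <<'E'
from h import *
go([.5781,.3045,.1247],83.7)
E
```

```text
tcp [0.5786 0.3039 0.1971] toolx [-0.994  0.11  -0.001] tooly yaw 83.7 shift [0.07 0.05 7.24] turn 0.0034825152922337566 j6 0.39
```

Correct half a millimetre, then enter the post hole slowly.

send_rows(
  moves=[
    [[0.05,0.05,0.8,0,1],[0.05,0.05,1.6,0,1],[0.05,0.05,2.1,0,1],[0.05,0.05,2.5,0,1],[0.05,0.05,2.9,0,1],[0.05,0.05,3.2,0,1],[0.05,0.05,3.5,0,1]],
  ],
)

```text
clock: 23.35
eef_pos: [0.5779, 0.3044, 0.1611]
tool_rot: [0.173, 3.137, 0.0]
contact_force: [0.9, -0.2, -0.5]
gripper_width: 0.0235
grasp_force: 59.3
```

send_rows(
  moves=[
    [[0,0,0.8,0,1],[0,0,1.5,0,1],[0,0,2.2,0,1],[0,0,2.8,0,1],[0,0,3.2,0,1],[0,0,3.4,0,1],[0,0,3.4,0,1]],
  ],
)

```text
clock: 24.22
eef_pos: [0.5778, 0.3044, 0.1272]
tool_rot: [0.172, 3.137, 0.0]
contact_force: [-0.2, -0.4, -1.8]
gripper_width: 0.0233
grasp_force: 59.3
```

send_rows(
  moves=[
    [[0,0,0.1,0,1],[0,0,0.2,0,1],[0,0,0.3,0,1],[0,0,0.35,0,1],[0,0,0.35,0,1]],
  ],
)

```text
clock: 24.85
eef_pos: [0.5779, 0.3044, 0.1248]
tool_rot: [0.172, 3.136, 0.0]
contact_force: [-3.2, -0.5, 6.5]
gripper_width: 0.0234
grasp_force: 60.3
```

Collar contact felt at the expected height. I'll release and retreat upward.

send_rows(
  moves=[
    [[0,0,0.35,0,0.5],[0,0,0.35,0,0.5],[0,0,0.35,0,0.5],[0,0,-3,0,0.5],[0,0,-8,0,0.5],[-5,2,-12,0,0.3],[-8,2,-12,0,0.2],[-8,2,-12,0,0.2],[-8,2,-12,0,0.2]],
  ],
)

```text
clock: 25.98
eef_pos: [0.6591, 0.3155, 0.2431]
tool_rot: [-0.173, -3.136, 0.0]
contact_force: [0.2, 0.4, -0.1]
gripper_width: 0.0679
grasp_force: 0.0
```

```bash
python3 - <<'E'
from h import *
s=get_state();print(s["eef_pos"],s["gripper_width"],s["contact_force"])
w=cam("wrist");b=cam("scene");a=cam("top")
X=(.578,.3044,.141);np.set_printoptions(linewidth=150)
def red(c,r=40):
    q=proj(c,X).astype(int);h=c["hsv"];m=(((h[...,0]<7)|(h[...,0]>174))&(h[...,1]>140)&(h[...,2]>60)).astype(np.uint8)
    k=np.zeros_like(m);k[max(0,q[1]-r):q[1]+r,max(0,q[0]-r):q[0]+r]=1;m*=k
    cs=cv2.findContours(m,cv2.RETR_EXTERNAL,cv2.CHAIN_APPROX_NONE)[0]
    if cs:
        c0=max(cs,key=cv2.contourArea);print(q,cen(c0) if cv2.contourArea(c0)>0 else None,cv2.contourArea(c0),cv2.boundingRect(c0));return c0
    print(q,None)
k=red(w);l=red(b,15);red(a,15)
print("tri mid-grip (expect z~.12-.14)",tri(w,cen(k),b,cen(l)))
# cover level: corners in wrist view
m=cv2.inRange(w["hsv"],np.array((0,0,110)),np.array((40,100,255)))
for z in(.095,):
  def fit(p):
    Q=plane(w,p,z);return cv2.fitLine(Q[:,:2].astype(np.float32),cv2.DIST_HUBER,0,.01,.01).ravel()
q=[proj(w,(.5047+.095*(sx*.9938+sy*.1115),.247+.095*(-sx*.1115+sy*.9938),.095)).round(0).tolist() for sx,sy in((1,1),(1,-1),(-1,-1),(-1,1))];print("pred corners",q)
cs=cv2.findContours(m,cv2.RETR_EXTERNAL,cv2.CHAIN_APPROX_NONE)[0];c=max(cs,key=cv2.contourArea);print(cv2.approxPolyDP(c,8,True)[:,0].tolist())
E
```

```text
[0.65906354 0.31548641 0.24306121] 0.06789778873891035 [ 0.15769313  0.38527558 -0.10847593]
[289 127] [290.02901834 127.86623517] 1545.0 (270, 108, 41, 41)
[374 297] [374.45270891 303.2681359 ] 181.5 (368, 294, 14, 18)
[204 217] [206.26666667 219.35632184] 72.5 (201, 214, 12, 11)
tri mid-grip (expect z~.12-.14) [0.57697117 0.30376099 0.12066841]
pred corners [[336.0, 169.0], [83.0, 169.0], [22.0, -155.0], [340.0, -154.0]]
[[49, 0], [82, 169], [335, 169], [337, 0], [208, 0], [211, 97], [169, 90], [157, 0]]
```

```bash
python3 -c "
from bench import *
print(sign_off())"
```

```text
the job is handed in; nothing more can be done
None
```

The job is handed in at about 26 s: the tweezer case lies in the crate, the cover is seated level on the rim, and the red pin is pushed down through it until its collar rests on the cover; no result came back from the hand-in.

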